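# Snap the weighing pan onto the stirrup of the spring scale

## Task

Hang the weighing pan, held by its black grip, from the lower bar of the steel stirrup on the blue spring scale. Still holding it, ease it down with growing pull until its spring catch snaps past the bar and the bar is fully home in the hook, never pulling so hard that the sprung grip is pressed down to the red collar on its stem; then let it hang level and still near the middle of the bar. Keep the stirrup in its cradles and leave everything else where it is.

Things in the scene. Friction and masses are not known exactly. Their poses are not given: they have to be found in the camera images.
- pan: weighing pan with a snap hook, about 0.3 kg. Origin: centre of the underside, z up. Steel tray 90 (x) x 80 (y) x 18 mm; on it a green hook, 20 mm wide in y: a cheek plate (x -11 to -6 mm) rises from the tray to a saddle block (z 79 to 100, x +-11); from the block's +x side hangs a lip (x +6 to +11) that ends in an outward flare down to z 52. Mouth between cheek and lip: 12 mm, open downward
- pan_grip (a point): middle of the pan's black upright grip, 140 mm over the underside when unloaded: 12 mm (x) by 24 mm (y), z 112 to 166 mm; axes as the pan's. The grip slides on its stem against a spring (joint grip)
- grip (a joint): how far the sprung grip is pressed down on its stem, m: 1 mm for each 1.5 N; 0 unloaded, about -0.002 while the pan hangs from the grip, positive when the gripper pulls the pan down against the bar. At 0.006 (9 N) it reaches the red collar above the green block: too hard
- hook_entry (a point): 35 mm over the pan's underside: the bar's centre passes here. The hook's +x side is open between tray rim (z 18) and flare (z 52), so the pan goes to +x (hook's open side first) until the bar is here, in line with the hook's y, and then down until the bar is at hook_seat
- hook_seat (a point): where the bar's centre lies when it is fully home: 75 mm over the pan's underside, above its origin; axes as the pan's
- catch (a joint): brass spring catch (6 mm round nose, 70 mm over the underside) that sticks through the cheek into the mouth; 0 = out, grows to 0.002 as the bar pushes it aside. The bar meets it 10 mm below the seat and passes at a downward load of about 7 to 10 N, the pan's own 3 N included (its weight alone does not do it), then snaps up to the seat: the pull drops suddenly
- scale: bench spring scale, fixed. Grey base 215 x 200 x 12 mm, blue column 60 mm wide, 248 high, 125 to 155 mm behind (+x) the cradles. Origin: on the bench below the middle between the cradles; z up; open front at -x. Two fork arms run forward at y +-72 mm, 10 mm wide, cradle tops at z 260; between them it is open from above
- cradles (a point): middle between the floors of the two open-topped cradles of the scale's beam (z 249 mm over the bench at rest); axes as the scale's. Beam, cradles and stirrup sink together when pulled: not at all up to a load that differs each time (0.5 to 7 N), then 1 mm for each 0.25 N, so 0 to 35 mm before the catch snaps
- stirrup: loose U-shaped steel stirrup, hanging by two side pins in the cradles, free to swing about y; weight 1 to 8 N, as its two brass tare cans outside the straps are filled. Origin: centre of its lower bar; z up to the pins, y along the bar. Bar: 8 mm diameter, 120 mm clear between the straps (14 mm wide in x, 4 thick); its centre is 154 mm over the bench at rest. Open at the top
- bar_mid (a point): centre of the stirrup's lower bar; axes as the stirrup's
- stirrup_pins (a point): middle between the stirrup's two pins, 99 mm above the bar; 4 mm above point cradles when it hangs properly
- grease_pot: bystander: round grey grease pot, 91 mm wide, 44 mm high; must stay where it is (within 20 mm)
- lubricant_can: bystander: spray can with a red cap, 50 mm wide, 146 mm high; must stay where it is (within 20 mm)
- tea_mug: bystander: white mug with dots, 91 mm high; must stay where it is (within 20 mm)
- tape_measure: bystander: yellow tape measure, 69x90x30 mm; must stay where it is (within 20 mm)
- pliers: bystander: red-handled pliers, 199 mm long, lying flat; must stay where it is (within 20 mm)
- masking_tape: bystander: roll of masking tape, 92 mm wide, 24 mm high; must stay where it is (within 20 mm)
- screwdriver: bystander: orange-handled screwdriver, 177 mm long, lying flat; must stay where it is (within 20 mm)

How it is judged:
On the way, in this order (a step that is already met when the one before it is completed fails the run):
1. the pan is lifted off the bench in the gripper (height (world z) of pan above 0.03 m and contact force between the fingers and pan above 0.5 N), for 0.1 s.
2. the bar has been snapped fully home in the hook while the gripper still holds the pan (z of bar_mid in the frame of hook_seat between -0.003 and 0.003 m and x of bar_mid in the frame of hook_seat between -0.005 and 0.005 m and y of bar_mid in the frame of hook_seat between -0.03 and 0.03 m and contact force between the fingers and pan above 0.5 N), for 0.2 s.
At the end, for the whole second after the job is handed in: bar in the hook within 3 mm (z) and 5 mm (x) of the seat and 30 mm of the bar's middle; stirrup pins within 10 mm of their place in the cradles; pan level and in line with the bar within 0.2 rad, under 0.05 m/s, over 40 mm above the bench, let go (z of bar_mid in the frame of hook_seat between -0.003 and 0.003 m and x of bar_mid in the frame of hook_seat between -0.005 and 0.005 m and y of bar_mid in the frame of hook_seat between -0.03 and 0.03 m and distance between stirrup_pins and cradles below 0.01 m and angle between pan's own z axis and vertical below 0.2 rad and angle between the y axis of pan and the y axis of stirrup, either way round below 0.2 rad and linear speed of pan below 0.05 m/s and height (world z) of pan above 0.04 m and contact force between the arm and pan below 0.1 N); the robot touches nothing.
It fails at once if the pan is pulled too hard: the grip is pressed down to the red collar (value of joint grip above 0.006 m).
It fails at once if the stirrup leaves its cradles (distance between stirrup_pins and cradles above 0.015 m).
It fails at once if the pan is tipped (angle between pan's own z axis and vertical above 0.6 rad).
It fails at once if a bystander is moved by more than 20 mm (distance of any of grease_pot, lubricant_can, tea_mug, tape_measure, pliers, masking_tape, screwdriver from where it was at the start of the episode above 0.02 m).
It also fails if it takes over 64 s, if anything falls off the work surface, if the arm or the gripper's body presses on something with over 40 N, if the wrist force passes 120 N, or if a joint passes its speed limit or range.

## Robot

A 6-joint arm with a two-finger parallel gripper is mounted at the origin on the work surface; the furniture and walls round the work are solid. World frame = base frame: x ahead of the robot, y to its left, z up, the work surface at z = 0. Lengths are in m, angles in rad, forces in N, time in s.
With the tool pointing down it reaches from about 0.275 to 0.725 m from the base axis. Payload 5.6 kg.
Tool frame: the origin (TCP) lies at the very end of the fingers, on their centre line; the grasp point (between the pads) lies 19 mm behind it; z points along the fingers, y is the line along which they close (so a half turn about z gives the same grasp; the last joint's range is limited). The gripper opens to 85 mm and grips with 20 to 120 N. Pads are 22 mm wide; open, the fingers measure 114 mm over their backs; the gripper's body (76 mm by 85 mm) begins 54 mm behind the grasp point. The pads swing forward as they close: fully open they stand 13 mm farther back than shut.
Start: joints at [1.459, 0.255, 0.108, 0, -1.424, -0.285], TCP at [0.213, 0.507, 0.231] pointing down, gripper open.
Joint ranges: [-2.95, 2.95], [-1.21, 1.97], [-1.09, 1.5], [-2.87, 1.71], [-2.94, -0.07], [-3.05, 3.05]. Speed limits (rad/s): [2.57, 2.57, 3.14, 3.14, 3.14, 3.14].

## Interface

Orientations are given as a unit quaternion [w, x, y, z].
In Python, from plant import env gives the robot as it stands. The module is installed in compiled form; this text tells all that it offers. Calls block until the motion is done:
- env.move_pose(position, orientation): joint-space move of the TCP to a pose.
- env.move_l(position, max_speed=0.15, frame=None, stop_force=None): straight line of the TCP; frame=None keeps the orientation; max_speed is the mean speed in m/s. With stop_force (N) it stops when the force on the tool has changed by that much, and returns True; else False.
- env.set_joints(angles): joint-space move.
- env.move_gripper(opening, f_grip=None): finger opening in m; f_grip is the grip in N (None keeps the last); returns when the fingers have stopped.
- env.sleep(seconds).
- env.solve_ik(position, orientation): joint angles nearest the present ones, or None.
- env.capture(name): name is "side" or "top"; returns a dict with "color" (420x560x3 uint8, blue, green, red), "fx", "fy", "cx", "cy" (pixels), "R" (3x3) and "t" (3): a world point X has camera coordinates R X + t. Camera axes: x right, y down, z forward; pixel columns grow to the right and rows downward; lengths in m; the calibration is good to about 2 mm. A picture is of the moment at which its call begins. There is no depth.
A pose or a line that the arm cannot do raises env.MotionError and nothing moves.
- env.close_job(): hands the job in, once; it reports no verdict.
Readings, each from a call of its own:
- env.get_time(): time.
- env.get_joint_positions(): joint angles.
- env.get_dq(): joint speeds.
- env.get_joint_efforts(): joint torques, N m.
- env.get_eef_pos(): TCP position.
- env.get_eef_rot(): TCP orientation.
- env.get_force(): force on the tool from outside, world axes, zero at the start.
- env.get_moment(): the same for the moment, N m.
- env.get_opening(): finger opening in m.
Only numpy, scipy, OpenCV 4.12 (cv2) and the standard library are available. Lean on these libraries where they do the work, as an engineer would, in place of code of your own. Each camera call takes 0.05 s, during which the arm holds its last target. There are 200 camera calls.

## Working session

There is one attempt and no reset: what is moved stays moved. The work goes in short steps, each a Python script; the robot and the scene stay as the last script left them, time stands still between calls to the robot, and variables do not carry over. Pictures are saved under pics/ and viewed, on a budget of 10 in all, crops included, one or two more only if the job needs it, and the job is handed in when it is done.

```bash
mkdir -p pics
cat > h.py <<'E'
import numpy as np, cv2
from plant import env
def cap(n):
    c=env.capture(n); c['R']=np.array(c['R']); c['t']=np.array(c['t']); c['C']=-c['R'].T@c['t']; return c
def ray(c,u,v):
    d=c['R'].T@np.array([(u-c['cx'])/c['fx'],(v-c['cy'])/c['fy'],1]); return c['C'],d
def onz(c,u,v,z):
    C,d=ray(c,u,v); return C+d*(z-C[2])/d[2]
def proj(c,X):
    p=c['R']@np.array(X)+c['t']; return np.array([c['fx']*p[0]/p[2]+c['cx'],c['fy']*p[1]/p[2]+c['cy']])
def tri(c1,p1,c2,p2):
    C1,d1=ray(c1,*p1);C2,d2=ray(c2,*p2)
    s=np.linalg.lstsq(np.c_[d1,-d2],C2-C1,rcond=None)[0]
    a,b=C1+s[0]*d1,C2+s[1]*d2; return (a+b)/2,np.linalg.norm(a-b)
E
python3 - <<'E'
from h import *
import pickle
for n in('side','top'):
    c=cap(n); cv2.imwrite(f'pics/{n}0.png',c['color']); pickle.dump(c,open(n+'0.pkl','wb'))
    print(n,c['C'],c['fx'],c['R'].round(2).tolist())
print(env.get_time(),env.get_eef_rot(),env.get_force())
E
```

```text
side [ 0.05951219 -1.05587861  1.06409437] 458.3793175069019 [[0.94, -0.34, 0.01], [-0.21, -0.59, -0.78], [0.28, 0.73, -0.62]]
top [ 0.38514415 -0.00974433  1.23683592] 382.1290439497571 [[-0.01, -1.0, -0.02], [-1.0, 0.01, -0.07], [0.07, 0.01, -1.0]]
0.1 [ 8.26802593e-04  9.80377189e-01 -1.97129060e-01 -1.33189653e-04] [-0.46060564  0.32169874 -0.32428872]
```

View pics/side0.png

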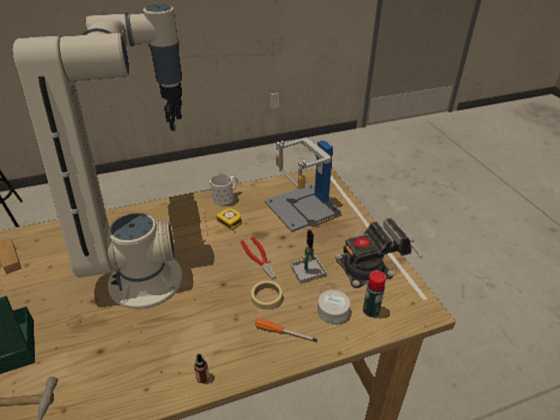

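View pics/top0.png

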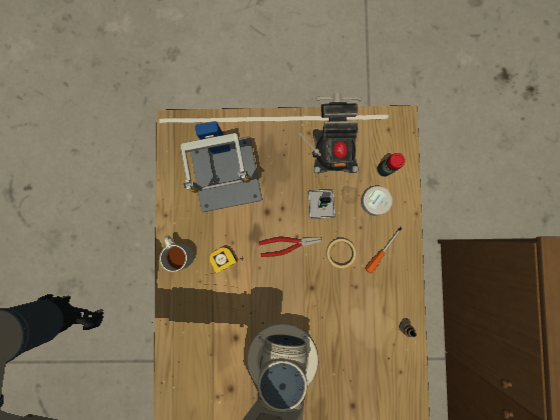

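The side view shows the pan at about (308,265) and the scale and stirrup around (305,180). In the top view the pan is at (321,203), with the scale turned slightly at (220,175). I'll zoom in on both.

Run:
```python
import cv2,numpy as np
t=cv2.imread('pics/top0.png');s=cv2.imread('pics/side0.png')
r=lambda a,k:cv2.resize(a,None,fx=k,fy=k,interpolation=cv2.INTER_CUBIC)
a=r(t[115:215,170:270],4);b=r(s[130:230,255:355],4)
c=r(t[180:230,297:347],4);d=r(s[222:292,280:350],4)[:200*0+280]
m=np.zeros((600,800,3),np.uint8)
m[:400,:400]=a;m[:400,400:]=b;m[400:600,:200]=c;m[400:600,400:680]=d[:200]
cv2.imwrite('pics/z0.png',m)
```

```text
(no output)
```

View pics/z0.png

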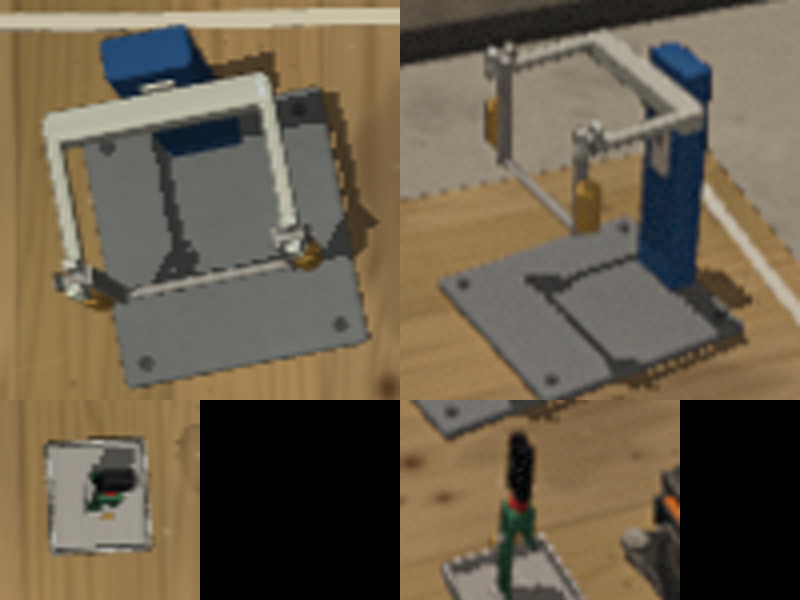

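Run:
```python
from h import *
import pickle
S=pickle.load(open('side0.pkl','rb'));T=pickle.load(open('top0.pkl','rb'))
st=lambda u,v:(170+u/4,115+v/4); ss=lambda u,v:(255+(u-400)/4,130+v/4)
P={}
for n,a,b in [('pinR',(290,245),(588,135)),('pinL',(78,285),(500,58)),('barR',(285,263),(577,222)),('barL',(135,295),(507,165))]:
    P[n],e=tri(T,st(*a),S,ss(*b)); print(n,P[n].round(4),round(e,4))
b0,b1=[onz(T,*st(*p),.154) for p in((285,263),(135,295))]
print('bar z.154',b0,b1, 'yaw',np.arctan2(-(b1-b0)[0],(b1-b0)[1]))
p0,p1=[onz(T,*st(*p),.258) for p in((290,245),(78,285))]
print('pins',p0,p1,(p0+p1)/2,np.arctan2(-(p1-p0)[0],(p1-p0)[1]))
q=[onz(T,*st(*p),.012) for p in((128,386),(368,338),(320,90))]
print('base',np.round(q,4).tolist(),np.arctan2(-(q[0]-q[1])[0],(q[0]-q[1])[1]),np.arctan2((q[2]-q[1])[1],(q[2]-q[1])[0]), 'ctr',(q[0]+q[2])/2)
c4=[onz(T,297+u/4,180+(v-400)/4,.018) for u,v in((47,443),(150,440),(153,550),(48,548))]
print('pan',np.round(c4,4).tolist(),np.mean(c4,0))
for k,I,(x0,y0,x1,y1) in(('top',T,(297,180,347,230)),('side',S,(290,225,330,285))):
    h=cv2.cvtColor(I['color'],cv2.COLOR_BGR2HSV)[y0:y1,x0:x1]
    m=(h[...,2]<45).astype(np.uint8) if 0 else (I['color'][y0:y1,x0:x1].max(2)<45).astype(np.uint8)
    n,l,s,c=cv2.connectedComponentsWithStats(m); i=1+s[1:,4].argmax(); print(k,'black',s[i]+[x0,y0,0,0,0],c[i]+[x0,y0])
gc=np.mean(c4,0)
for z in(.112,.14,.166): print(z,proj(T,[*gc[:2],z]),proj(S,[*gc[:2],z]))
```

```text
pinR [0.5443 0.0929 0.2508] 0.0054
pinL [0.5194 0.2322 0.2491] 0.0035
barR [0.5451 0.1072 0.1545] 0.0022
barL [0.5231 0.2166 0.1477] 0.0008
bar z.154 [0.54412085 0.1075962  0.154     ] [0.52267389 0.2151402  0.154     ] yaw 0.19684260246212099
pins [0.54053435 0.09301436 0.258     ] [0.51651659 0.23053012 0.258     ] [0.52852547 0.16177224 0.258     ] 0.17291044515688966
base [[0.467, 0.2502, 0.012], [0.5031, 0.0564, 0.012], [0.7066, 0.0935, 0.012]] 0.18401947824929613 0.18037267297971749 ctr [0.58680838 0.17189084 0.012     ]
pan [[0.5286, -0.0941, 0.018], [0.5298, -0.1765, 0.018], [0.4416, -0.1768, 0.018], [0.4444, -0.0933, 0.018]] [ 0.48608084 -0.13516619  0.018     ]
top black [320 197  10   6  48] [324.75   199.8125]
side black [307 231   6  17  76] [309.78947368 238.69736842]
0.112 [325.09679158 201.10423937] [309.6184655  245.14157685]
0.14 [326.16508745 200.21903913] [310.03488741 238.28944891]
0.166 [327.20685869 199.35581746] [310.43121832 231.76791388]
```

```bash
cat >> h.py <<'E'
from scipy.spatial.transform import Rotation as Ro
def quat(yaw,s=1):  # tool down, tool y along s*(pan x)
    y=s*np.array([np.cos(yaw),np.sin(yaw),0]);z=np.array([0,0,-1.]);x=np.cross(y,z)
    q=Ro.from_matrix(np.c_[x,y,z]).as_quat(); return [q[3],q[0],q[1],q[2]]
E
python3 - <<'E'
from h import *
p=[.486,-.135]
for s in(1,-1):
    for y,P in((.02,[*p,.124]),(.183,[.533,.161,.2])): j=env.solve_ik(P,quat(y,s)); print(s,None if j is None else np.round(j,2))
E
```

```text
1 None
1 [ 0.57  0.28  0.06  0.   -1.35  2.75]
-1 [ 0.04  0.23 -0.21  0.   -1.13 -0.02]
-1 [ 0.57  0.28  0.06  0.   -1.35 -0.39]
```

Run:
```python
from h import *
q=quat(.02,-1); x,y=.486,-.135
env.move_l([.213,.507,.43],max_speed=.3)
env.move_pose([x,y,.40],q)
env.move_gripper(.06)
env.move_l([x,y,.23],max_speed=.2)
print(env.get_time())
c=cap('side');a=c['color'][180:300,240:400]
d=cap('top');b=d['color'][150:270,240:400]
cv2.imwrite('pics/a.png',np.hstack([cv2.resize(i,(400,300),interpolation=cv2.INTER_CUBIC) for i in(a,b)]))
f0=env.get_force(); print(f0)
if env.move_l([x,y,.124],max_speed=.08,stop_force=8): print('STOP',env.get_eef_pos(),env.get_force())
```

```text
4.7583
[ 1.32101779  0.09463851 -0.21994842]
```

View pics/a.png

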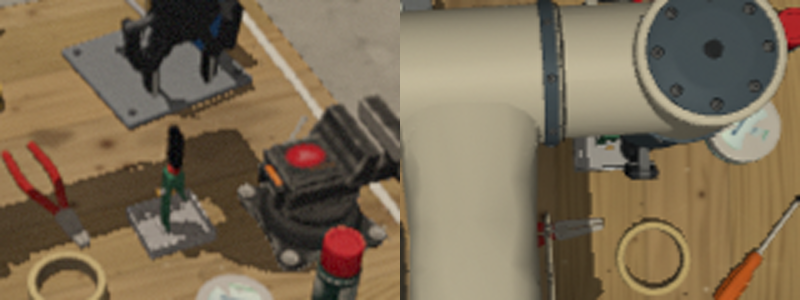

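The fingers straddle the grip in the side view: tips at crop (150,90) and (210,80), grip top at (176,130). The descent finished without contact. Next I grasp and lift.

Run:
```python
from h import *
def F(n=8):
    a=[]
    for _ in range(n): a.append(env.get_force()); env.sleep(.02)
    a=np.array(a); return a.mean(0).round(2),a.std(0).round(2)
print(F())
env.move_gripper(0,60); print('open',env.get_opening(),F())
x,y=.486,-.135
env.move_l([x,y,.30],max_speed=.12)
print(F(), env.get_opening())
env.move_l([.412,.139,.30],max_speed=.15,frame=quat(.183,-1))
env.move_l([.412,.139,.245],max_speed=.15)
env.sleep(.3);print(F(),env.get_moment(),env.get_eef_pos(),env.get_time())
import pickle
c=cap('side');d=cap('top');pickle.dump((c,d),open('b.pkl','wb'))
r=lambda i:cv2.resize(i,(400,400),interpolation=cv2.INTER_CUBIC)
cv2.imwrite('pics/b.png',np.hstack([r(c['color'][120:240,220:340]),r(d['color'][115:235,150:270])]))
```

```text
(array([-0.07,  0.14, -0.08]), array([0.32, 0.45, 0.33]))
open 0.01127319227148853 (array([ 1.22, -0.14,  0.21]), array([0.34, 0.36, 0.57]))
(array([-0.01, -0.32, -3.44]), array([0.28, 0.39, 0.5 ])) 0.011195058405823613
(array([-0.06, -0.03, -3.71]), array([0.45, 0.34, 0.5 ])) [ 0.02577104 -0.00554716 -0.0290106 ] [0.41212126 0.1391126  0.24529311] 11.8333
```

View pics/b.png

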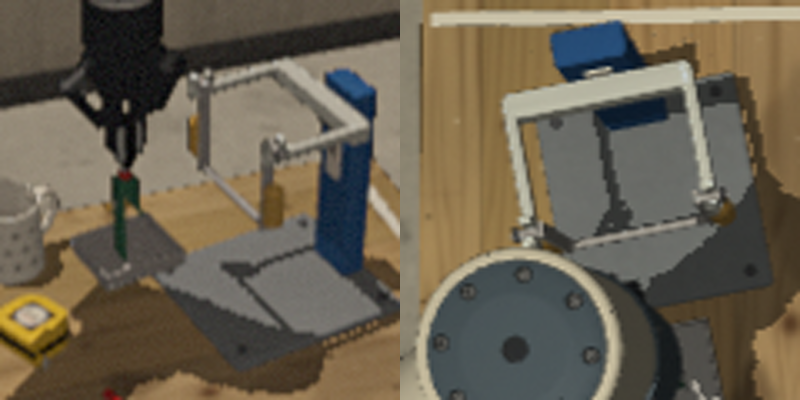

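The pan is held level with weight reading about 3.5 N, and its underside is just in front of the scale at bar-entry height. I'll move in and lower until just below the catch contact.

```bash
cat >> h.py <<'E'
def F(n=6):
    a=[]
    for _ in range(n): a.append(env.get_force()); env.sleep(.015)
    return np.mean(a,0).round(2)
EX=np.array([np.cos(.183),np.sin(.183)]); BAR=np.array([.5337,.1616]);
E
python3 - <<'E'
from h import *
g=BAR+.002*EX
print(env.move_l([*g,.245],max_speed=.08,stop_force=5),F(),env.get_eef_pos())
c=cap('side');d=cap('top')
r=lambda i,s=(400,400):cv2.resize(i,s,interpolation=cv2.INTER_CUBIC)
cv2.imwrite('pics/c.png',np.hstack([r(c['color'][140:220,255:335]),r(d['color'][115:235,150:270])]))
z=.119
for n,P in(('seat',.075),('entry',.035),('blocktop',.1)): print(n,(proj(c,[*g,z+P])-[255,140])*5)
print('bar est',(proj(c,[*BAR,.154])-[255,140])*5,env.get_time())
E
```

```text
False [ 0.02 -0.05 -3.31] [0.53542812 0.16192342 0.24525419]
seat [179.12515178 138.91223666]
entry [178.04337188 187.1014816 ]
blocktop [179.81898945 108.00436565]
bar est [175.57323811 187.91918968] 13.8583
```

View pics/c.png

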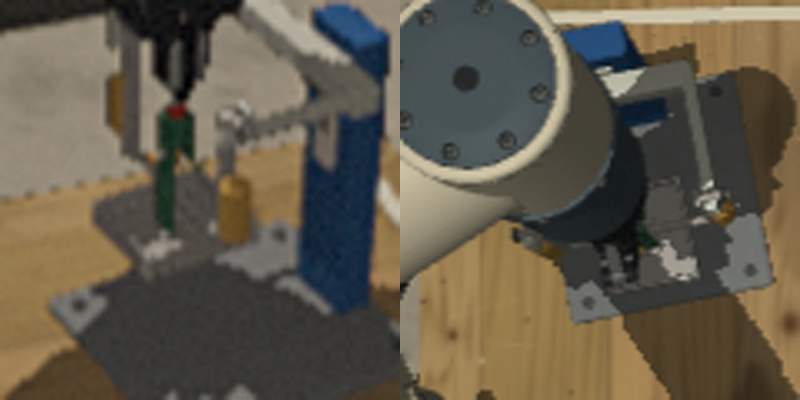

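The block top is at about (175,110) against a predicted (180,108). The bar passes behind the cheek into the hook's open side near (175,187), and the stirrup hasn't moved. Now I lower and pull in steps.

Run:
```python
from h import *
g=BAR+.002*EX
print(env.move_l([*g,.221],max_speed=.03,stop_force=3),F(),env.get_eef_pos(),env.get_time())
z=env.get_eef_pos()[2]; f=F(10)[2]; pk=f; H=[(z,f)]; 
while z>.17 and env.get_time()<42:
    rate=9
    if len(H)>=4: rate=(H[-1][1]-H[-4][1])/((H[-4][0]-H[-1][0])*1e3)
    z-=.0005 if (rate>.6 or f<-1) else .001
    env.move_l([*g,z],max_speed=.02)
    f=F(8)[2]; H.append((z,f)); pk=max(pk,f)
    if pk>2.5 and f<pk-1.8: print('SNAP?');break
    if f>7.4: print('LIMIT');break
print([(round(a*1e3,1),b) for a,b in H]); print(env.get_eef_pos(),env.get_time())
```

```text
False [ 0.2   0.07 -3.44] [0.53580794 0.16201731 0.22128013] 14.9083
[(np.float64(221.3), np.float64(-3.52)), (np.float64(220.8), np.float64(-3.5)), (np.float64(220.3), np.float64(-3.57)), (np.float64(219.8), np.float64(-3.4)), (np.float64(219.3), np.float64(-3.25)), (np.float64(218.8), np.float64(-3.64)), (np.float64(218.3), np.float64(-3.24)), (np.float64(217.8), np.float64(-3.3)), (np.float64(217.3), np.float64(-3.61)), (np.float64(216.8), np.float64(-3.4)), (np.float64(216.3), np.float64(-3.6)), (np.float64(215.8), np.float64(-3.39)), (np.float64(215.3), np.float64(-3.29)), (np.float64(214.8), np.float64(-3.42)), (np.float64(214.3), np.float64(-3.56)), (np.float64(213.8), np.float64(-3.31)), (np.float64(213.3), np.float64(-3.52)), (np.float64(212.8), np.float64(-3.45)), (np.float64(212.3), np.float64(-3.76)), (np.float64(211.8), np.float64(-3.36)), (np.float64(211.3), np.float64(-2.91)), (np.float64(210.8), np.float64(-2.81)), (np.float64(210.3), np.float64(-2.18)), (np.float64(209.8), np.float64(-1.04)), (np.float64(209.3), np.float64(-0.75)), (np.float64(208.8), np.float64(-0.0
[... 906 characters left out ...]
loat64(185.8), np.float64(4.96)), (np.float64(184.8), np.float64(4.83)), (np.float64(183.8), np.float64(5.45)), (np.float64(182.8), np.float64(5.37)), (np.float64(181.8), np.float64(5.73)), (np.float64(180.8), np.float64(5.99)), (np.float64(179.8), np.float64(6.05)), (np.float64(178.8), np.float64(6.25)), (np.float64(177.8), np.float64(6.32)), (np.float64(176.8), np.float64(4.99)), (np.float64(175.8), np.float64(4.82)), (np.float64(174.8), np.float64(5.03)), (np.float64(173.8), np.float64(5.31)), (np.float64(172.8), np.float64(6.09)), (np.float64(171.8), np.float64(5.94)), (np.float64(170.8), np.float64(5.95)), (np.float64(169.8), np.float64(6.09))]
[0.53591635 0.16203232 0.17019382] 39.9917
```

There was a snap at z = 0.177: the pull dropped about 1.6 N, and the later curve is offset by about 9 mm, matching the catch. Next I ease up to zero gripper force and check.

Run:
```python
from h import *
g=BAR+.002*EX
env.move_l([*g,.190],max_speed=.04); z=.190
f=F(10); print(f)
while f[2]>.25 and z<.206:
    z+=.001; env.move_l([*g,z],max_speed=.02); f=F(8)
print(z,f,F(10),env.get_time())
c=cap('side')
u=z-.124+(-f[2]*0)/1500
print('pred blocktop',(proj(c,[*g,z-.124+.1])-[255,140])*7)
cv2.imwrite('pics/d.png',cv2.resize(c['color'][140:220,255:335],(560,560),interpolation=cv2.INTER_CUBIC))
```

```text
[-0.14  0.08  1.67]
0.199 [0.07 0.5  0.22] [0.18 0.44 0.21] 44.4333
pred blocktop [250.04984199 226.78967196]
```

View pics/d.png

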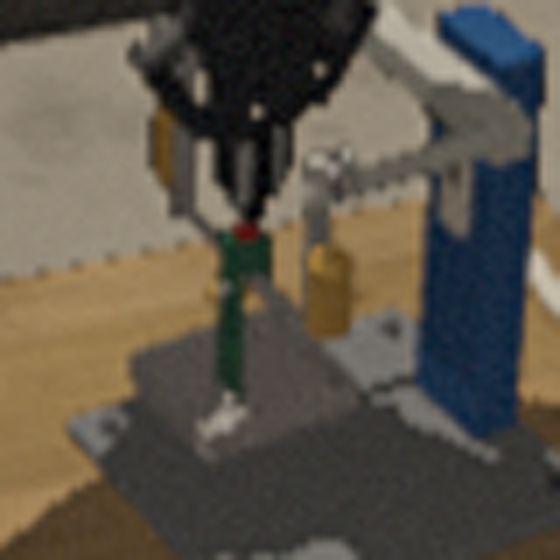

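The bar runs straight into the hook just under the green block, around (220,240). The pan is level and the stirrup is in its cradles. Releasing.

Run:
```python
from h import *
g=BAR+.002*EX
env.move_gripper(.04); print(env.get_opening(),F())
env.move_l([*g,.27],max_speed=.05); env.move_l([*(g-.1*EX),.38],max_speed=.15)
env.move_l([.36,-.05,.40],max_speed=.15); env.sleep(.5)
print(F(),env.get_time())
c=cap('side');d=cap('top')
r=lambda i,s=(400,400):cv2.resize(i,s,interpolation=cv2.INTER_CUBIC)
cv2.imwrite('pics/e.png',np.hstack([r(c['color'][140:220,255:335]),r(d['color'][115:235,150:270])]))
```

```text
0.04006628960783236 [-0.03  0.03 -0.07]
[-0.35 -0.04  0.03] 49.8333
```

View pics/e.png

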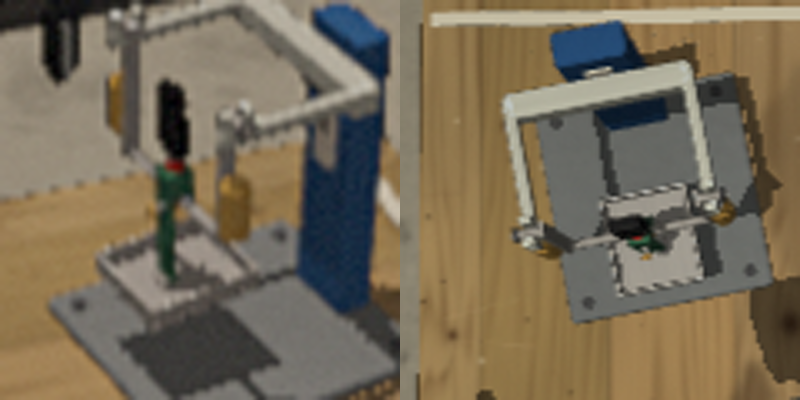

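The pan hangs near the middle of the bar, and the stirrup pins are in the cradles. I'll check that it is still and level, then hand in.

Run:
```python
from h import *
def blob(n):
    c=cap(n);x0,y0,x1,y1=(280,150,300,178) if n=='side' else (205,170,235,205)
    m=c['color'][y0:y1,x0:x1].max(2)<50; v,u=np.nonzero(m); p=np.c_[u,v]+[x0,y0]
    return c,p
for k in range(3):
    c,p=blob('side');d,q=blob('top'); print(p.mean(0).round(2),q.mean(0).round(2)); env.sleep(.7)
X,e=tri(d,q.mean(0),c,p.mean(0)); print('grip',X.round(4),e,'rel bar',(X[:2]-BAR)@EX, (X[:2]-BAR)@[-EX[1],EX[0]])
print(env.get_time()); env.close_job()
```

```text
[289.41 165.51] [220.01 183.82]
[289.38 164.92] [220.04 183.86]
[289.43 165.37] [220.01 183.82]
grip [0.5292 0.1597 0.2066] 0.00066409537061205 rel bar -0.004795533291447693 -0.0010015983587280518
52.3333
the job is handed in; nothing more can be done
```

The pan is hanging on the stirrup bar with the catch snapped home, and I handed the job in at about 52 s of the 64 s allowed.

**What I did:**
- I found the pan and the scale from the two cameras, gripped the black grip across its 12 mm side, and lifted it.
- I slid the hook's open side over the bar and pulled down in 0.5–1 mm steps.
- The catch snapped at about 6.3 N of gripper pull, which was also the highest reading, against the 9 N collar limit.
- I then eased up to about 0.2 N before letting go.

**Last checks:**
- **Seating:** after the snap, the force curve was shifted by about 9 mm of travel, consistent with the catch's 10 mm. The force dropped only about 1.6 N, less than the 1.8 N my automatic detector needed, so the script kept pulling about 7 mm further. That stayed at or below 6.1 N.
- **Hanging:** after release the pictures show the bar just under the green block and the pins in the cradles. The grip is within 1 mm of the bar's middle along y.
- **Level:** the grip is about 5 mm off the bar in x, roughly 0.08 rad of tilt against the 0.2 limit. That includes camera error, since one image pixel covers about 3 mm.
- **Stillness:** the grip moved less than 1 pixel over about 1.5 s.
- **Bystanders:** I did not measure their positions again at the end. The arm met no unexpected contact on the way.

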